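# Lock the loupe onto the fingerprint stand

### The job

Mount the loupe on the fingerprint stand: take it from its white rest, pass its T-shaped foot down through the narrow slot in the stand's steel cap, push it gently down against the spring inside and give it a quarter turn so that the lens comes round over the red-framed print, then let the spring lift it until it is locked. Leave it standing upright by itself, never force it, and leave the jar, ink pad and tube rack where they are.

Things in the scene. Friction and masses are not known exactly. Their poses are not given: they have to be found in the camera images.
- stand: Fixed stand: grey base plate 130 (x) x 190 (y) x 12 mm with a paper card, and over the origin a hollow aluminium tower 88 mm square with a steel cap. Origin: on the table under the tower's middle; z up; y points from the tower to the red-framed print.
- cap_middle (a point): On the tower's middle axis at the cap's top face, 55 mm above the table. The steel cap is 70 x 70 x 6 mm, with a slot through it 36 mm long (along the stand's x) and 11 mm wide (along y). It was clamped by hand: the slot's middle is off this point by up to 10 mm either way along the stand's y and up to 3.5 mm either way along x. Look or feel for it; it then stays put.
- groove (a point): On the tower's middle axis at the cap's underside, 49 mm above the table. Across the underside, through the slot's middle (and shifted with it), runs a groove along the stand's y, 40 mm long, 12 mm wide, 3 mm deep: the quarter-turned foot rises into it and is locked.
- plunger_top (a point): On the tower's middle axis, 46 mm above the table: top of the orange spring plunger (38 mm disc) under the slot when at rest. It goes down up to 14 mm and pushes up with about 4.4 N at rest plus 0.35 N per mm.
- print (a point): Centre of the red-framed print on the card of the stand, 70 mm from the tower's middle along the stand's y, 13 mm above the table.
- loupe_grip (a point): Centre of the loupe's blue flat grip, 26 mm wide (along the loupe's x), 12 mm thick (along its y), 42 mm tall; take it across the 12 mm. The loupe (about 0.13 kg) stands upright, z up along its stem. When locked home this point is 87 mm above the table.
- loupe_collar (a point): Middle of the underside of the loupe's round steel collar (44 mm across, 5 mm thick), 26 mm below loupe_grip. Below it a 7.5 mm stem, 9 mm long, leads to the foot. With the collar down on the cap the foot is 3 mm clear below the cap's underside; when locked, the collar stands 6 mm above the cap.
- loupe_foot (a point): Centre of the brass T foot, 39 mm below loupe_grip: a bar 28 mm long (along the loupe's x), 8 mm wide, 8 mm high. x runs along the bar towards the lens, z up. Locked home it is 48 mm above the table with its x along the stand's y.
- lens (a point): Centre of the underside of the loupe's black lens barrel (36 mm across, 28 mm tall), 70 mm from the stem along the loupe's +x, 23 mm lower than loupe_grip, on an arm parallel to the T bar.
- rest_top (a point): Middle of the top face of the white plastic rest, a fixed block 64 x 64 x 30 mm; at the start the loupe's collar rests on it with the foot hanging in its 34 mm round hole, 24 mm deep.
- jar: Bystander: powder jar with black lid, 54 mm across, 75 mm tall; origin at the middle of its underside.
- inkpad: Bystander: black ink pad with blue top, 75 x 105 x 15 mm; origin at the middle of its underside.
- tube_rack: Bystander: green pin rack 55 x 115 mm with two red-capped tubes, 102 mm tall; origin at the middle of its underside.
Not all that is in view belongs to the job. What is shaped like the part that bears loupe_grip but orange or purple is not meant.

How it is judged (in metres and radians):
On the way:
1. the foot has gone through the slot: it lies wholly below the cap's underside, its bar still along the slot (within 17 degrees) (z of loupe_foot in the frame of stand between 0.03 and 0.0455 m and x of loupe_foot in the frame of stand between -0.009 and 0.009 m and y of loupe_foot in the frame of stand between -0.016 and 0.016 m and angle between the x axis of loupe_foot and the x axis of stand, either way round below 0.3 rad), for 0.05 s.
At the end, for the whole second after the job is handed in: Foot locked in the cap groove (centre 46.7-50.5 mm above the table, within 7 mm in x and 16 mm in y of the tower middle, within 14 deg of the stand's y), lens within 28 mm of the red-framed print from above, upright within 7 deg, let go; jar, ink pad and rack within 30 mm of their starts (z of loupe_foot in the frame of stand between 0.0467 and 0.0505 m and x of loupe_foot in the frame of stand between -0.007 and 0.007 m and y of loupe_foot in the frame of stand between -0.016 and 0.016 m and angle between the x axis of loupe_foot and the y axis of stand, either way round below 0.25 rad and horizontal distance between lens and print below 0.028 m and angle between loupe_foot's own z axis and vertical below 0.12 rad and distance of each of jar, inkpad, tube_rack from where it was at the start of the episode below 0.03 m); the robot touches nothing.
It fails at once if the loupe is forced against the stand (more than 50 N) (contact force between loupe and stand above 50 N).
It fails at once if a bystander is pushed more than 30 mm (distance of any of jar, inkpad, tube_rack from where it was at the start of the episode above 0.03 m).
It also fails if it takes over 72 s, if anything falls off the work surface, if the arm or the gripper's body presses on something with over 40 N, if the wrist force passes 120 N, or if a joint passes its speed limit or range.

### The arm

A 7-joint arm with a two-finger parallel gripper is mounted at the origin on the work surface. World frame = base frame: x ahead of the robot, y to its left, z up, the work surface at z = 0. Lengths are in mm, angles in rad, forces in N, time in s.
With the tool pointing down it reaches from about 400 to 875 mm from the base axis. Payload 4.4 kg.
Tool frame: the origin (TCP) lies midway between the tips of the shut fingers; the grasp point (between the pads) lies 19 mm behind it (ctrl.pinch_z is the distance from the TCP to the grasp point, in mm); z points along the fingers, y is the line along which they close (so a half turn about z gives the same grasp; the last joint's range is limited). The gripper opens to 85 mm and grips with 20 to 120 N. Pads are 22 mm wide; open, the fingers measure 114 mm over their backs; the gripper's body (76 mm by 85 mm) begins 54 mm behind the grasp point. The pads swing forward as they close: fully open they stand 13 mm farther back than shut.
Start: joints at [1.134, 0.628, 0.038, 1.517, -0.027, 0.996, -0.02], TCP at [235.563, -605.828, 231.313] pointing down, gripper open.
Joint ranges: [-3.06, 3.06], [-0.37, 2.12], [-1.25, 1.32], [0.18, 2.47], [-1.1, 4.24], [0.23, 1.98], [-2.94, 2.94]. Speed limits (rad/s): [2.57, 2.57, 3.14, 3.14, 3.14, 3.14, 3.14].

### API

Orientations are given as [roll, pitch, yaw] about the fixed x, y, z axes, in that order (R = Rz(yaw) Ry(pitch) Rx(roll)).
In Python, from cell import read_state, cams, order, ctrl gives the robot as it stands.
- The arm moves only by the tool move_arm, never from a script. Its argument "targets" is text: rows parted by semicolons, each of 7 numbers parted by spaces: the gripper's target within -1 to 1 (fully open at 1, half-way at 0, shut at -1), then the shift along the tool's x, y, z in cm, then the turn, a rotation vector about the tool's x, y, z in degrees. A call has 1 to 5 rows; each row shifts and turns the commanded pose from where the row before left it, along the tool's axes as they then stand; what a row does not reach is not made up. A row lasts 1/12 s, in which the tool goes at most 41.7 mm and 7.16 degrees, less where a joint would pass 70% of its speed; a pose out of reach is approached as far as the arm can. A call with a gripper value outside its range is refused whole. The fingers move at their own pace and stop on an object; the grip force is fixed at half the most. Time passes only in rows, so rows that do not move let the fingers close. It gives the time, the measured TCP pose, the force, the opening and the grip force at its end, in the units of the state.
- read_state(): the state, without advancing time (a new reading comes with each control period).
- cams.get_image(name): name is "side" or "top"; returns a dict with "color" (384x512x3 uint8, red, green, blue), "fovy" (degrees; the focal length in pixels is half the picture's height over the tangent of half this angle, whatever the lens; pixels are square), "cx", "cy" (the principal point, pixels), "k1" (the pictures are not rectified: a ray, as slopes to the right and down, at radius r is drawn at 1 + k1 r^2 times it, then the intrinsics apply), "rvec" (rotation vector, rad) and "tvec" (3), from world to camera coordinates, as OpenCV has them. Camera axes: x right, y down, z forward; pixel columns grow to the right and rows downward; lengths in mm; the calibration is good to about 2 mm. A picture is of the moment at which its call begins. There is no depth.
- order.finish_job(): hands the job in; it is judged then, once.
The state is a dict: "clock": time; "qpos": joint angles; "qd": joint speeds; "tau": joint torques, N m; "eef_pos": TCP position; "tool_rot": TCP orientation; "force": force on the tool from outside, world axes, zero at the start; "torque": the same for the moment, N m; "width": finger opening in mm; "gripper_force": force on a finger pad.
Only numpy, scipy, OpenCV 4.12 (cv2) and the standard library are available. Lean on these libraries where they do the work, as an engineer would, in place of code of your own. Each camera call takes 0.05 s, during which the arm holds its last target. There are 200 camera calls.

## Working session

There is one attempt and no reset: what is moved stays moved. The work goes in short steps, Python scripts to look and compute and a tool call to move; the robot and the scene stay as the last step left them, time stands still between calls to the robot, and variables do not carry over. Pictures are saved under pics/ and viewed, at most 10 in all, crops included, and the job is handed in when it is done.

Besides the shell and the picture viewer there is one more tool, called after ">>>" as name(argument=value, ...), one argument or row to a line, values as JSON. move_arm: Moves the arm, as the interface text tells. Its arguments: {"type":"object","properties":{"targets":{"type":"string"}},"required":["targets"]}

```bash
mkdir -p pics
cat > h.py <<'E'
import numpy as np, cv2
from cell import read_state, cams, order, ctrl
def get(n):
    d=cams.get_image(n); return d
def cam(d):
    f=d["color"].shape[0]/2/np.tan(np.radians(d["fovy"])/2)
    K=np.array([[f,0,d["cx"]],[0,f,d["cy"]],[0,0,1.]]); D=np.array([d["k1"],0,0,0.])
    return K,D,np.array(d["rvec"],float),np.array(d["tvec"],float)
def onplane(d,px,z):
    K,D,r,t=cam(d); R=cv2.Rodrigues(r)[0]
    u=cv2.undistortPoints(np.array(px,float).reshape(-1,1,2),K,D).reshape(-1,2)
    z=np.broadcast_to(z,len(u)); C=-R.T@t; out=[]
    for (a,b),zz in zip(u,z):
        v=R.T@np.array([a,b,1]); out.append(C+v*(zz-C[2])/v[2])
    return np.array(out)
def proj(d,P):
    K,D,r,t=cam(d); return cv2.projectPoints(np.array(P,float).reshape(-1,1,3),r,t,K,D)[0].reshape(-1,2)
def save(d,n,crop=None,s=1):
    im=d["color"][:,:,::-1]
    if crop: x0,y0,x1,y1=crop; im=im[y0:y1,x0:x1]
    cv2.imwrite("pics/"+n,cv2.resize(im,None,fx=s,fy=s,interpolation=cv2.INTER_CUBIC))
E
python3 - <<'E'
from h import *
import pickle
a=get("top");b=get("side");pickle.dump((a,b),open("d0.pkl","wb"))
im=np.vstack([a["color"],b["color"]])
save(a,"t0.png",None,1.5);save(b,"s0.png",None,1.5)
for d in(a,b):
    R=cv2.Rodrigues(np.array(d["rvec"],float))[0];print(d["fovy"],d["k1"],-R.T@np.array(d["tvec"]),R[2])
s=read_state();print(s,ctrl.pinch_z)
E
```

```text
49.20023479418351 0.047067121946877295 [ 346.84117488   -9.84253268 1168.62319641] [ 0.21077055  0.02425386 -0.97723463]
47.95340735659181 -0.10442771482369224 [292.08640067 936.95675933 828.42113286] [ 0.24427539 -0.74712837 -0.61816562]
{'clock': 0.1, 'qpos': array([ 1.13417775,  0.62923558,  0.03847472,  1.51823557, -0.02695346,
        0.99629309, -0.02003449]), 'qd': array([ 0.0007572 , -0.00261712, -0.00032045, -0.00410379,  0.00130127,
        0.00049389, -0.00192197]), 'tau': array([ 2.30007128e-03, -5.64533329e+01,  1.23019550e+00, -1.93978661e+01,
        1.12286882e-02,  5.37197397e-03, -3.48065385e-05]), 'eef_pos': array([ 235.35163487, -605.31923314,  230.50367466]), 'tool_rot': array([-3.13994094e+00,  7.15023978e-05,  3.70785960e-01]), 'force': array([-0.81589973, -0.63086027,  0.97853136]), 'torque': array([-0.03103806, -0.04855752, -0.03187711]), 'gripper_force': 0.0, 'width': 85.41722460126527} 18.700000000000003
```

View pics/t0.png

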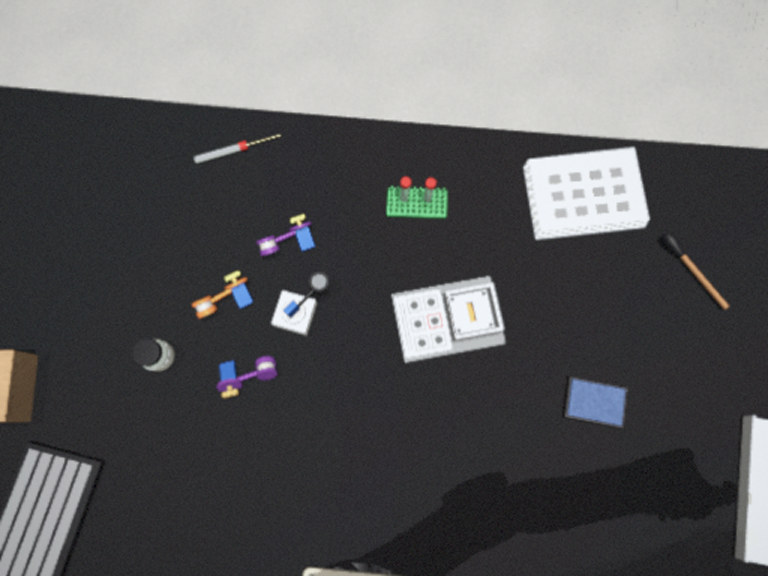

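View pics/s0.png

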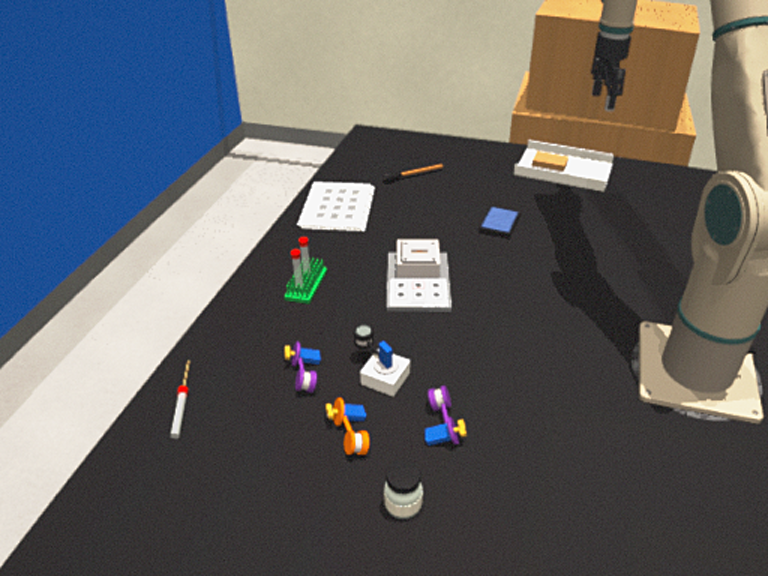

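Top view (1.5x): the loupe candidates are purple at (285,238), orange at (222,295), purple at (245,375), and one with a black lens and steel collar at (297,305). Only the last stands upright on the white rest, so it is the one meant. The stand is at (448,320), with the tower on the right and the print at (434,321). I'll enlarge the loupe and the stand.

Run:
```python
from h import *
import pickle
a,b=pickle.load(open("d0.pkl","rb"))
c=lambda d,x0,y0,w,h,s:cv2.resize(d["color"][y0:y0+h,x0:x0+w,::-1],(w*s,h*s),interpolation=cv2.INTER_CUBIC)
# top: loupe x 170-225,y 170-230 ; stand 255-345,180-245 ; s=6
L=np.zeros((600,800,3),np.uint8)
p=c(a,175,175,60,50,5);L[:250,:300]=p
p=c(a,255,180,90,65,5);L[:325,310:760]=p
p=c(b,225,205,60,60,4);L[340:580,:240]=p
p=c(b,250,150,60,60,4);L[340:580,310:550]=p
cv2.imwrite("pics/c0.png",L)
```

```text
(no output)
```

View pics/c0.png

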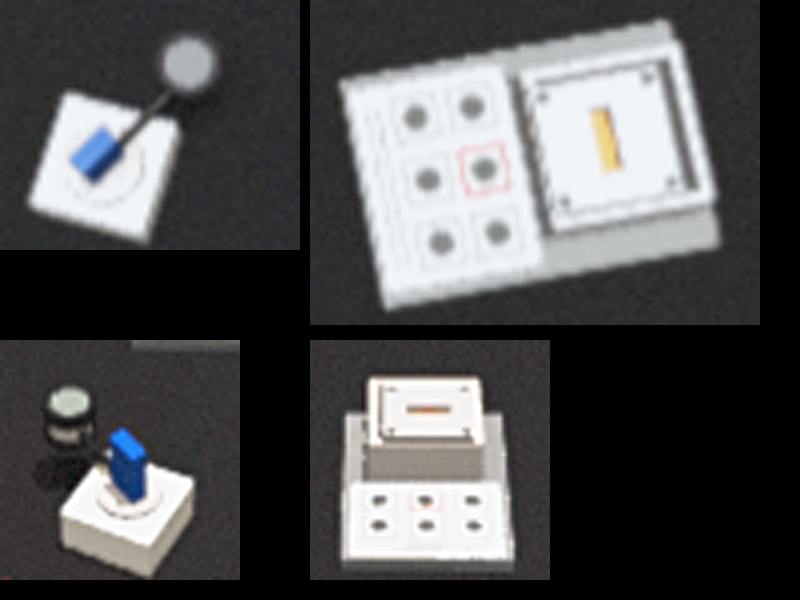

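The crop confirms it: the black and steel loupe with the blue grip is on the white rest, with grip top at (97,150) and lens at (188,64). The slot is at (607,140), the red-framed print at (484,168), and the slot's long axis runs along the dot columns. Next I measure the positions.

```bash
cat >> h.py <<'E'
from scipy.optimize import minimize, least_squares
def cen(d,x0,y0,x1,y1,fn):
    w=d["color"][y0:y1,x0:x1].astype(float); w=fn(w); Y,X=np.mgrid[y0:y1,x0:x1]
    return np.array([(w*X).sum(),(w*Y).sum()])/w.sum()
def dark(w): g=w.min(2); t=np.percentile(g,85)-25; return np.clip(t-g,0,None)
def bluew(d,x0,y0,x1,y1):
    w=d["color"].astype(float); m=np.clip((w[...,2]-w[...,0]-25)/60,0,1); o=np.zeros_like(m); o[y0:y1,x0:x1]=m[y0:y1,x0:x1]; return o
def box(x,y,yaw,z0,z1,a=13,b=6):
    c,s=np.cos(yaw),np.sin(yaw)
    return [[x+c*i*a-s*j*b,y+s*i*a+c*j*b,z] for i in(-1,1) for j in(-1,1) for z in(z0,z1)]
def render(d,P,S=8):
    q=proj(d,P); h=cv2.convexHull(((q+.5)*S).astype(np.float32)).astype(np.int32)
    x0,y0=(q.min(0)-3).astype(int); x1,y1=(q.max(0)+4).astype(int)
    m=np.zeros(((y1-y0)*S,(x1-x0)*S),np.uint8); cv2.fillConvexPoly(m,h-np.array([x0*S,y0*S]),255)
    o=np.zeros(d["color"].shape[:2]); o[y0:y1,x0:x1]=cv2.GaussianBlur(cv2.resize(m,(x1-x0,y1-y0),interpolation=cv2.INTER_AREA)/255.,(0,0),.6); return o
E
python3 - <<'E'
from h import *
import pickle
a,b=pickle.load(open("d0.pkl","rb"))
o=lambda u,v,x,y,s:np.array([x+u/s-.5,y+v/s-.5])
dots=[(105,117),(160,106),(118,180),(174,168),(131,243),(187,232)]
P=[]
for u,v in dots:
    x,y=o(u,v,255,180,5).round().astype(int); P.append(cen(a,x-4,y-4,x+5,y+5,dark))
T=onplane(a,P,13); 
dotsb=[(69,160),(115,160),(163,160),(69,185),(116,185),(163,185)]
Pb=[]
for u,v in dotsb:
    x,y=o(u,v,250,150,4).round().astype(int); Pb.append(cen(b,x-4,y-2,x+5,y+3,dark))
B=onplane(b,Pb,13)
print("dots top\n",T.round(1),"\nside\n",B.round(1))
dx=(T[4]-T[0]+T[5]-T[1])[:2]; print("yaw x axis col",np.degrees(np.arctan2(dx[1],dx[0])))
x,y=o(297,140,255,180,5).round().astype(int); s1=cen(a,x-5,y-9,x+6,y+10,dark)
x,y=o(120,69,250,150,4).round().astype(int); s2=cen(b,x-9,y-3,x+10,y+4,dark)
print("slot",s1,onplane(a,[s1],55),s2,onplane(b,[s2],55))
ma=bluew(a,180,190,205,220); mb=bluew(b,245,225,270,250)
x,y=o(188,64,175,175,5); print("lens",onplane(a,[[x,y]],61)); 
f=lambda p:((render(a,box(*p,35,77))-ma)**2).sum()+((render(b,box(*p,35,77))-mb)**2).sum()
g=onplane(a,[o(97,153,175,175,5)],66)[0]; l=onplane(a,[[x,y]],61)[0]
yaw=np.arctan2(*(l-g)[1::-1]); print(g,np.degrees(yaw),np.linalg.norm((l-g)[:2]))
best=None
for w in (0,.1,-.1):
  r=minimize(f,[g[0],g[1],yaw+w],method="Nelder-Mead",options=dict(initial_simplex=[[g[0]+i,g[1]+j,yaw+w+k] for i,j,k in((0,0,0),(4,0,0),(0,4,0),(0,0,.15))]))
  print(r.x,np.degrees(r.x[2]),r.fun)
E
```

```text
dots top
 [[572.9 -48.4  13. ]
 [581.5 -79.4  13. ]
 [538.1 -58.   13. ]
 [547.  -88.8  13. ]
 [503.7 -68.2  13. ]
 [512.4 -98.7  13. ]] 
side
 [[583.2 -76.5  13. ]
 [548.8 -85.9  13. ]
 [514.1 -96.9  13. ]
 [574.7 -47.1  13. ]
 [540.2 -56.9  13. ]
 [505.7 -66.6  13. ]]
yaw x axis col -164.26677142534
slot [313.93995797 207.29990994] [[ 562.31006488 -150.4338917    55.        ]] [279.0955414  166.97823779] [[ 563.3389682  -146.87165321   55.        ]]
lens [[591.4479228  128.25042494  61.        ]]
[537.45644296 170.64335839  66.        ] -38.13823070703015 68.64576245310629
[538.62591927 171.31847478  -0.8528892 ] -48.866951744485355 18.838277792714564
[538.52738878 171.58107169  -0.85906164] -49.22060656205758 19.0065830481129
[538.58683843 171.53323249  -0.85049367] -48.72969763740884 19.01676097619739
```

>>> move_arm(
  targets="1 2.8 -3.07 0 0 0 0;1 2.8 -3.07 0 0 0 0;1 2.8 -3.07 0 0 0 0;1 2.8 -3.07 0 0 0 0;1 2.8 -3.07 0 0 0 0",
)

```text
clock: 0.52
eef_pos: [310.6, -409.9, 231.0]
tool_rot: [-3.141, -0.0, 0.37]
force: [1.7, 0.1, 0.1]
width: 85.5
gripper_force: 0.0
```

>>> move_arm(
  targets="1 2.8 -3.07 0 0 0 0;1 2.8 -3.07 0 0 0 0;1 2.8 -3.07 0 0 0 0;1 2.8 -3.07 0 0 0 0;1 2.8 -3.07 0 0 0 0",
)

```text
clock: 0.93
eef_pos: [385.4, -216.3, 231.3]
tool_rot: [-3.141, 0.0, 0.37]
force: [0.5, -0.1, 0.2]
width: 85.4
gripper_force: 0.0
```

>>> move_arm(
  targets="1 2.8 -3.07 0 0 0 0;1 2.8 -3.07 0 0 0 0;1 2.8 -3.07 0 0 0 0;1 2.8 -3.07 0 0 0 0;1 2.8 -3.07 0 0 0 0",
)

```text
clock: 1.35
eef_pos: [460.3, -22.5, 231.3]
tool_rot: [3.142, 0.0, 0.371]
force: [0.9, 0.2, -0.2]
width: 85.2
gripper_force: 0.0
```

>>> move_arm(
  targets="1 2.8 -3.07 0 0 0 0;1 2.8 -3.07 0 0 0 0;1 2.8 -3.07 0 0 0 0;1 2.8 -3.07 0 0 0 0;1 2.8 -3.07 0 0 0 0",
)

```text
clock: 1.77
eef_pos: [535.1, 171.3, 231.1]
tool_rot: [3.141, 0.001, 0.371]
force: [1.2, 0.4, -0.7]
width: 85.6
gripper_force: 0.0
```

>>> move_arm(
  targets="1 0 0 0 0 0 6.8;1 0 0 0 0 0 6.8;1 0 0 0 0 0 6.8;1 0 0 0 0 0 6.8;1 0 0 0 0 0 6.8",
)

```text
clock: 2.18
eef_pos: [534.7, 169.4, 230.9]
tool_rot: [3.141, 0.001, -0.228]
force: [0.6, -0.1, 0.5]
width: 85.4
gripper_force: 0.0
```

>>> move_arm(
  targets="1 0 0 0 0 0 6.8;1 0 0 0 0 0 6.8;1 0 0 0 0 0 6.8;1 0 0 0 0 0 6.8;1 0 0 0 0 0 0",
)

```text
clock: 2.6
eef_pos: [534.7, 169.4, 230.9]
tool_rot: [3.141, 0.0, -0.7]
force: [0.2, -0.7, 0.4]
width: 85.5
gripper_force: 0.0
```

```bash
python3 -c "
from h import *
s=read_state();print(s['qpos'].round(2),s['eef_pos'],s['tool_rot'],s['force'])"
```

```text
[-0.51  0.51  0.23  1.77 -0.15  0.87 -2.48] [534.70290734 169.3922068  230.92167482] [ 3.14059740e+00  7.81567591e-05 -7.00094868e-01] [ 0.21197301 -0.68831058  0.36840474]
```

>>> move_arm(
  targets="1 0.15 -0.4 3.5 0 0 0;1 0 0 4 0 0 0;1 0 0 4 0 0 0;1 0 0 4 0 0 0;1 0 0 0 0 0 0",
)

```text
clock: 3.02
eef_pos: [532.7, 169.9, 68.7]
tool_rot: [3.129, 0.008, -0.694]
force: [-1.3, -0.6, -0.3]
width: 85.2
gripper_force: 0.0
```

Run:
```python
from h import *
a=get("top");b=get("side")
c=lambda d,x0,y0,w,h,s:cv2.resize(d["color"][y0:y0+h,x0:x0+w,::-1],(w*s,h*s),interpolation=cv2.INTER_CUBIC)
cv2.imwrite("pics/g1.png",np.hstack([c(a,160,160,80,80,5),c(b,215,190,80,80,5)]))
```

```text
(no output)
```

View pics/g1.png

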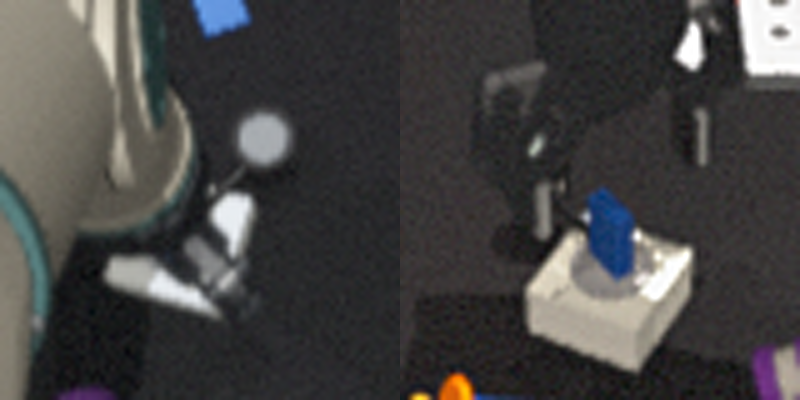

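The fingers straddle the blue grip: in the right half the pads are at (545,210) and (700,135) with the grip at (610,230). Next I settle, lower and close.

>>> move_arm(
  targets="1 0 0 1.0 0 0 0;1 0 0 1.0 0 0 0;1 0 0 0 0 0 0;1 0 0 0 0 0 0",
)

```text
clock: 3.45
eef_pos: [539.2, 171.7, 57.3]
tool_rot: [-3.14, -0.001, -0.697]
force: [0.8, -0.1, 0.2]
width: 85.6
gripper_force: 0.0
```

```bash
python3 -c "
from h import *
s=read_state();print(s['qpos'].round(2),s['eef_pos'],s['tool_rot'],s['force'])"
```

```text
[-0.46  0.76  0.15  1.89 -0.22  0.5  -2.42] [539.20064594 171.69205112  57.29058398] [-3.14022262e+00 -5.93324012e-04 -6.96981081e-01] [ 0.82634933 -0.11260049  0.20866551]
```

>>> move_arm(
  targets="1 0 0 1.5 0 0 0;1 0 0 0 0 0 0;-1 0 0 0 0 0 0;-1 0 0 0 0 0 0;-1 0 0 0 0 0 0",
)

```text
clock: 3.87
eef_pos: [539.3, 171.6, 42.2]
tool_rot: [-3.141, -0.001, -0.697]
force: [0.2, 0.8, -0.3]
width: 51.6
gripper_force: 0.0
```

>>> move_arm(
  targets="-1 0 0 0 0 0 0;-1 0 0 0 0 0 0;-1 0 0 0 0 0 0;-1 0 0 0 0 0 0;-1 0 0 0 0 0 0",
)

```text
clock: 4.28
eef_pos: [538.8, 171.5, 41.7]
tool_rot: [-3.141, -0.0, -0.697]
force: [-0.8, -1.3, 3.8]
width: 11.2
gripper_force: 58.8
```

>>> move_arm(
  targets="-1 0 0 -2 0 0 0;-1 0 0 -3 0 0 0;-1 0 0 -4 0 0 0;-1 2.8 2.87 0 0 0 0;-1 2.8 2.87 0 0 0 0",
)

```text
clock: 4.7
eef_pos: [546.5, 94.8, 133.4]
tool_rot: [-3.136, -0.002, -0.689]
force: [0.3, -1.6, -1.7]
width: 11.1
gripper_force: 58.8
```

>>> move_arm(
  targets="-1 2.8 2.87 0 0 0 0;-1 2.8 2.87 0 0 0 0;-1 2.8 2.87 0 0 0 0;-1 2.8 2.87 0 0 0 0;-1 2.8 2.87 0 0 0 0",
)

```text
clock: 5.12
eef_pos: [559.4, -110.2, 131.0]
tool_rot: [3.141, 0.001, -0.697]
force: [0.6, 1.2, -1.2]
width: 11.4
gripper_force: 58.8
```

>>> move_arm(
  targets="-1 2.8 2.87 0 0 0 0;-1 0 0 0 0 0 -7;-1 0 0 0 0 0 -7;-1 0 0 0 0 0 -7;-1 0 0 0 0 0 -7",
)

```text
clock: 5.53
eef_pos: [562.5, -148.7, 130.8]
tool_rot: [-3.141, 0.001, -0.203]
force: [0.5, -0.1, -1.7]
width: 11.6
gripper_force: 58.8
```

>>> move_arm(
  targets="-1 0 0 0 0 0 -7;-1 0 0 0 0 0 -7;-1 0 0 0 0 0 -7;-1 0 0 0 0 0 -6.6;-1 0 0 0 0 0 0",
)

```text
clock: 5.95
eef_pos: [562.5, -148.5, 130.8]
tool_rot: [-3.141, 0.001, 0.276]
force: [-0.6, 0.6, -1.4]
width: 11.5
gripper_force: 58.8
```

Run:
```python
from h import *
s=read_state();print(s['qpos'].round(2),s['eef_pos'],np.degrees(s['tool_rot']),s['force'],s['width'])
a=get("top");b=get("side")
c=lambda d,x0,y0,w,h,s:cv2.resize(d["color"][y0:y0+h,x0:x0+w,::-1],(w*s,h*s),interpolation=cv2.INTER_CUBIC)
cv2.imwrite("pics/i1.png",np.hstack([c(a,260,160,80,100,5),c(b,240,115,80,100,5)]))
```

```text
[ 0.3   0.66 -0.14  1.8   0.13  0.69 -1.21] [ 562.50697592 -148.51851037  130.83020577] [-1.79949523e+02  3.89403632e-02  1.57854889e+01] [-0.59092437  0.59351516 -1.42894856] 11.466344203329413
```

View pics/i1.png

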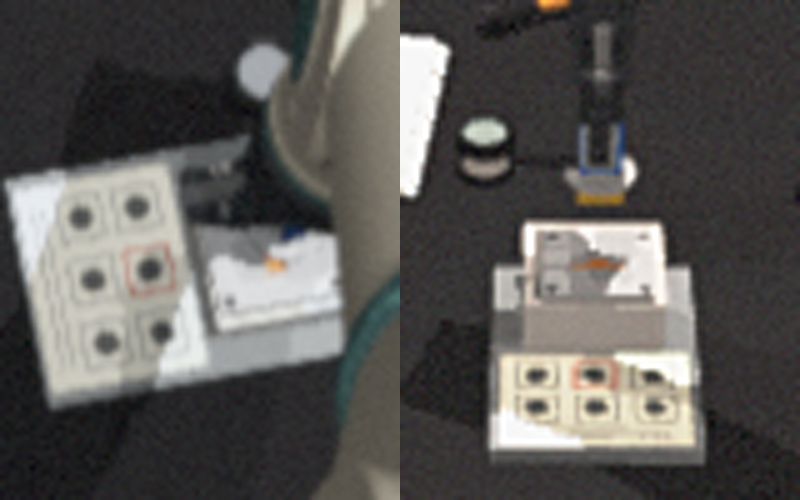

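The loupe hangs straight over the tower with its foot at (600,197) in the right half, lens at (485,133), and the slot below at (595,265). Next I compare predictions with the picture.

Run:
```python
from h import *
a=get("top");b=get("side")
o=lambda u,v,x,y,s:np.array([x+u/s-.5,y+v/s-.5])
l=o(85,132,240,115,5); L=onplane(b,[l],150.1)[0]; l2=o(264,72,260,160,5); L2=onplane(a,[l2],150.1)[0]
e=np.array([562.5,-148.5])
for q in(L,L2): v=q[:2]-e; print("lens",q,np.hypot(*v),np.degrees(np.arctan2(v[1],v[0])))
f=proj(b,[[*e,106.1],[*e,102.1]]);print("pred foot px crop",(f+.5-[240,115])*5+[400,0])
im=b["color"].astype(float); y0,x0=148,272
w=np.clip(im[...,0]-im[...,2]-50,0,None)[148:160,270:290]
Y,X=np.mgrid[148:160,270:290]; c=np.array([(w*X).sum(),(w*Y).sum()])/w.sum(); print("foot cen",c,(c+.5-[240,115])*5+[400,0], onplane(b,[c],106.1))
q=box(*e,np.radians(15.8),102.1,110.1,14,4); r=render(b,q)
Y,X=np.mgrid[:384,:512]; print("model cen",(r*X).sum()/r.sum(),(r*Y).sum()/r.sum())
```

```text
lens [ 630.46263937 -127.93093007  150.1       ] 71.00709110547363 16.838576310402303
lens [ 628.42706851 -129.2794661   150.1       ] 68.67173571702521 16.25364123389251
pred foot px crop [[601.55629191 192.67760119]
 [601.42745856 198.15375153]]
foot cen [279.54032258 154.3561828 ] [600.2016129  199.28091398] [[ 561.40939151 -141.09352287  106.1       ]]
model cen 279.8055895542334 153.01091276095732
```

>>> move_arm(
  targets="-1 0 0.07 2 0 0 0;-1 0 0 2 0 0 0;-1 0 0 0.4 0 0 0;-1 0 0 0 0 0 0;-1 0 0 0 0 0 0",
)

```text
clock: 6.57
eef_pos: [563.4, -149.0, 87.6]
tool_rot: [3.141, -0.0, 0.273]
force: [0.5, 0.1, -0.8]
width: 11.3
gripper_force: 58.8
```

>>> move_arm(
  targets="-1 0 0 0.1 0 0 0;-1 0 0 0.1 0 0 0;-1 0 0 0.1 0 0 0;-1 0 0 0.1 0 0 0;-1 0 0 0 0 0 0",
)

```text
clock: 6.98
eef_pos: [563.3, -149.1, 83.5]
tool_rot: [3.141, -0.0, 0.273]
force: [-0.4, -0.4, -1.8]
width: 11.3
gripper_force: 58.8
```

>>> move_arm(
  targets="-1 0 0 0.1 0 0 0;-1 0 0 0.1 0 0 0;-1 0 0 0 0 0 0",
)

```text
clock: 7.23
eef_pos: [563.0, -149.1, 81.1]
tool_rot: [-3.141, 0.0, 0.273]
force: [-0.0, 0.6, -2.1]
width: 11.2
gripper_force: 58.8
```

>>> move_arm(
  targets="-1 0 0 0.1 0 0 0;-1 0 0 0.1 0 0 0;-1 0 0 0.1 0 0 0;-1 0 0 0.1 0 0 0;-1 0 0 0 0 0 0",
)

```text
clock: 7.65
eef_pos: [563.1, -149.1, 77.1]
tool_rot: [-3.141, 0.0, 0.273]
force: [-0.3, -0.3, -1.1]
width: 11.5
gripper_force: 58.8
```

>>> move_arm(
  targets="-1 0 0 0.1 0 0 0;-1 0 0 0.1 0 0 0;-1 0 0 0.1 0 0 0;-1 0 0 0 0 0 0",
)

```text
clock: 7.98
eef_pos: [563.3, -149.1, 74.5]
tool_rot: [3.141, -0.0, 0.273]
force: [-0.7, 0.9, 2.6]
width: 11.0
gripper_force: 59.3
```

>>> move_arm(
  targets="-1 0 0 0.1 0 0 0;-1 0 0 0.1 0 0 0;-1 0 0 0.1 0 0 0;-1 0 0 0.1 0 0 0;-1 0 0 0 0 0 0",
)

```text
clock: 8.4
eef_pos: [563.3, -149.1, 70.3]
tool_rot: [3.142, -0.0, 0.273]
force: [-0.9, -0.1, 3.9]
width: 11.0
gripper_force: 59.6
```

>>> move_arm(
  targets="-1 0 0 0.1 0 0 0;-1 0 0 0.1 0 0 0;-1 0 0 0.1 0 0 0;-1 0 0 0 0 0 0;-1 0 0 0 0 0 0",
)

```text
clock: 8.82
eef_pos: [563.3, -149.1, 67.4]
tool_rot: [3.142, -0.0, 0.273]
force: [-0.8, 0.1, 5.2]
width: 11.2
gripper_force: 59.7
```

>>> move_arm(
  targets="-1 0 0 0 0 0 -4;-1 0 0 0 0 0 -6;-1 0 0 0 0 0 -6;-1 0 0 0 0 0 -6;-1 0 0 0 0 0 0",
)

```text
clock: 9.23
eef_pos: [563.9, -149.1, 67.5]
tool_rot: [3.141, -0.002, 0.659]
force: [0.4, 0.5, 5.1]
width: 11.1
gripper_force: 59.8
```

>>> move_arm(
  targets="-1 0 0 0 0 0 -6;-1 0 0 0 0 0 -6;-1 0 0 0 0 0 -6;-1 0 0 0 0 0 -6;-1 0 0 0 0 0 0",
)

```text
clock: 9.65
eef_pos: [563.8, -149.0, 67.5]
tool_rot: [3.141, -0.001, 1.077]
force: [-0.6, -0.7, 5.5]
width: 11.2
gripper_force: 59.8
```

>>> move_arm(
  targets="-1 0 0 0 0 0 -6;-1 0 0 0 0 0 -6;-1 0 0 0 0 0 -6;-1 0 0 0 0 0 -6;-1 0 0 0 0 0 0",
)

```text
clock: 10.07
eef_pos: [563.7, -149.0, 67.4]
tool_rot: [3.141, -0.001, 1.495]
force: [-0.3, -0.0, 5.0]
width: 11.3
gripper_force: 59.8
```

>>> move_arm(
  targets="-1 0 0 0 0 0 -6;-1 0 0 0 0 0 -6;-1 0 0 0 0 0 -6;-1 0 0 0 0 0 -2;-1 0 0 0 0 0 0",
)

```text
clock: 10.48
eef_pos: [563.6, -149.0, 67.4]
tool_rot: [3.141, -0.0, 1.841]
force: [0.6, -0.2, 5.5]
width: 11.5
gripper_force: 59.8
```

>>> move_arm(
  targets="-1 0 0 -0.1 0 0 0;-1 0 0 -0.1 0 0 0;-1 0 0 -0.1 0 0 0;-1 0 0 0 0 0 0;-1 0 0 0 0 0 0",
)

```text
clock: 10.9
eef_pos: [563.5, -149.0, 70.5]
tool_rot: [3.141, 0.0, 1.843]
force: [0.6, -0.7, 4.2]
width: 11.3
gripper_force: 59.8
```

>>> move_arm(
  targets="-1 0 0 -0.1 0 0 0;-1 0 0 -0.1 0 0 0;-1 0 0 0 0 0 0;-1 0 0 0 0 0 0",
)

```text
clock: 11.23
eef_pos: [563.3, -149.0, 72.4]
tool_rot: [3.141, 0.0, 1.844]
force: [0.5, 0.2, 4.6]
width: 11.1
gripper_force: 59.6
```

>>> move_arm(
  targets="-0.6 0 0 0 0 0 0;-0.3 0 0 0 0 0 0;0 0 0 0 0 0 0;0.3 0 0 0 0 0 0;0.3 0 0 0 0 0 0",
)

```text
clock: 11.65
eef_pos: [562.8, -149.1, 72.1]
tool_rot: [-3.141, -0.0, 1.844]
force: [-0.3, -0.4, 0.1]
width: 55.5
gripper_force: 0.0
```

>>> move_arm(
  targets="0.3 0 0 0 0 0 0;0.3 0 0 -1 0 0 0;0.3 0 0 -2 0 0 0;0.3 0 0 -4 0 0 0;0.3 0 0 -4 0 0 0",
)

```text
clock: 12.07
eef_pos: [562.0, -148.7, 183.1]
tool_rot: [-3.139, -0.002, 1.844]
force: [1.3, -0.6, 0.2]
width: 55.6
gripper_force: 0.0
```

>>> move_arm(
  targets="0.3 0 4 0 0 0 0;0.3 0 4 0 0 0 0;0.3 0 4 0 0 0 0;0.3 0 4 0 0 0 0;0.3 0 0 0 0 0 0",
)

```text
clock: 12.48
eef_pos: [723.7, -100.9, 182.8]
tool_rot: [3.133, -0.003, 1.847]
force: [-0.3, 0.8, 0.1]
width: 55.6
gripper_force: 0.0
```

Run:
```python
from h import *
a=get("top");b=get("side")
s=read_state();print(s['eef_pos'],s['width'],s['force'])
c=lambda d,x0,y0,w,h,s:cv2.resize(d["color"][y0:y0+h,x0:x0+w,::-1],(w*s,h*s),interpolation=cv2.INTER_CUBIC)
cv2.imwrite("pics/f1.png",np.hstack([c(a,250,170,80,100,5),c(b,240,115,80,100,5)]))
u=(proj(b,[[563.3,-149,108],[563.3,-149,87],[563.3-18.9,-149+67.4,92]])+.5-[240,115])*5+[400,0]; print(u.round())
```

```text
[ 717.80840751 -104.14340339  182.12248444] 55.54669565033884 [-0.55989852 -0.03440478 -0.75085489]
[[601. 189.]
 [600. 218.]
 [602. 276.]]
```

View pics/f1.png

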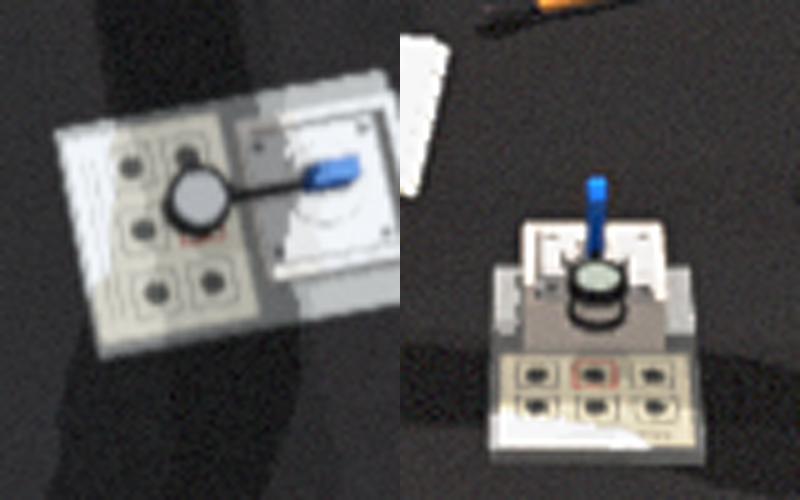

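The loupe stands upright by itself: grip top at (597,183) and lens at (599,277), both within 1 px of the locked prediction, with the lens over the red frame and the gripper clear. I'm handing in the job.

```bash
python3 -c "
from h import *
print(order.finish_job())"
```

```text
the job is handed in; nothing more can be done
None
```

The loupe is mounted on the stand: the foot went through the slot and was turned into the groove without forcing, the lens is over the red-framed print, it stands upright by itself, and the job is handed in (no verdict was returned).

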